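# Swap the failed controller behind the battery modules

### The job

The black battery controller at the back of the aluminium pack frame has failed: first lift out the two battery modules (blue and green handle) that stand in front of it and stand both on the yellow mat, then put the failed controller flat in the red bin and set the new silver one in its place, the same way round. Once it is in, stand each module upright back in the bay it came from, the same way round as before. Set everything down rather than dropping it, and do not disturb the multimeter or the tape roll.

Things in the scene. Friction and masses are not known exactly. Their poses are not given: they have to be found in the camera images.
- frame: Fixed pack frame of 20 mm high aluminium profiles, 206 (x) x 210 mm (y). Origin: centre of underside, z up. Black base plate's top at 10 mm. Bays (blue-grey pads): x -40, y +42 and -42 mm. Controller's place (light grey pad): x +28, y 0, the controller's axes parallel to the frame's, sockets to +x, 17 mm from the modules. 100 mm high uprights at x +93, y +95 and -95.
- module_blue: Battery module, blue handle: 62 x 62 mm block 76 mm high, 0.4-0.6 kg, amber band. Origin: centre of flat underside, z up. Handle: bar along x on the centre line, 42 mm long, 14 mm thick (y), grip face 88 to 112 mm above the underside. Connector blocks on top, 21-31 mm from centre, to 87 mm high: orange at +x, light grey at -x. Starts in either front bay of the frame, its x along the frame's.
- module_green: Battery module, green handle: 62 x 62 mm block 76 mm high, 0.4-0.6 kg, amber band. Origin: centre of flat underside, z up. Handle: bar along x on the centre line, 42 mm long, 14 mm thick (y), grip face 88 to 112 mm above the underside. Connector blocks on top, 21-31 mm from centre, to 87 mm high: orange at +x, light grey at -x. Starts in either front bay of the frame, its x along the frame's.
- controller_old: Failed controller: black finned case, red sticker. Block 40 (x) x 56 (y) x 32 mm high, 0.16 kg; flat sides up to 26 mm, fins above. Origin: centre of the underside, z up. White plug sockets along the top edge at its +x side. At the start in its place in the frame, x along the frame's x.
- controller_new: New controller: bright silver finned case, green sticker. Block 40 (x) x 56 (y) x 32 mm high, 0.16 kg; flat sides up to 26 mm, fins above. Origin: centre of the underside, z up. White plug sockets along the top edge at its +x side. At the start it lies on the 3 mm thick dark grey mat beside the red bin.
- mat_yellow: Yellow insulating rubber mat lying on the bench beside the frame (on either side), 250 mm (x) by 130 mm (y), 3 mm thick, fixed. Origin: centre of its underside. Room for both modules side by side along its x axis, for example 58 mm either side of the centre.
- bin_red: Red open scrap bin, low, outside 112 mm (x) by 132 mm (y), 22 mm high, walls and floor 4 mm, fixed on the dark grey mat with its underside 3 mm above the bench. Origin: centre of its underside.
- multimeter: Orange and black multimeter lying beyond the mats, 76 x 150 x 38 mm, loose; not to be disturbed. Origin: centre of the underside, long along its y.
- tape_roll: Roll of amber tape lying flat beyond the mats, 92 mm across, 20 mm high, loose; not to be disturbed. Origin: centre of the underside.

How it is judged:
By the outcome, as a careful person would: the job done as asked, in the order asked, and still so for the second after the job is handed in, with the robot touching nothing.
It also fails if it takes over 136 s, if anything falls off the work surface, if the arm or the gripper's body presses on something with over 40 N, if the wrist force passes 120 N, or if a joint passes its speed limit or range.

### The arm

A 6-joint arm with a two-finger parallel gripper is mounted at the origin on the work surface. World frame = base frame: x ahead of the robot, y to its left, z up, the work surface at z = 0. Lengths are in mm, angles in rad, forces in N, time in s.
With the tool pointing down it reaches from about 300 to 850 mm from the base axis. Payload 5.4 kg.
Tool frame: the origin (TCP) lies midway between the tips of the shut fingers; the grasp point (between the pads) lies 19 mm behind it; z points along the fingers, y is the line along which they close (so a half turn about z gives the same grasp; the last joint's range is limited). The gripper opens to 85 mm and grips with 20 to 120 N. Pads are 22 mm wide; open, the fingers measure 114 mm over their backs; the gripper's body (76 mm by 85 mm) begins 54 mm behind the grasp point. The pads swing forward as they close: fully open they stand 13 mm farther back than shut.
Start: joints at [-1.329, 0.158, 1.597, -0, 1.386, -0.21], TCP at [251.012, -517.3, 201.999] pointing down, gripper open.
Joint ranges: [-2.91, 2.91], [-0.94, 2.29], [0.18, 2.7], [-1.29, 4.43], [0.17, 2.64], [-3, 3]. Speed limits (rad/s): [2.57, 2.57, 3.14, 3.14, 3.14, 3.14].

### API

Orientations are given as a rotation vector (axis times angle).
In Python, from rig import r, kinematics, readout, vision, workorder gives the robot as it stands. Calls block until the motion is done:
- r.move_ptp(position, orientation): joint-space move of the TCP to a pose.
- r.movel(position, rate=150, rot=None, contact_N=None): straight line of the TCP; rot=None keeps the orientation; rate is the mean speed in mm/s. With contact_N (N) it stops when the force on the tool has changed by that much, and returns True; else False.
- r.goto_joints(angles): joint-space move.
- r.open_jaws() and r.grab(grip_force=None): open the fingers fully, or close them until they stop; grip_force is the grip in N (None keeps the last).
- r.pause(seconds).
- kinematics.inverse_kinematics(position, orientation): joint angles nearest the present ones, or None.
- readout.state(): the state.
- vision.read_camera(name): name is "side" or "top"; returns the picture (420x560x3 uint8, red, green, blue); there is no depth.
- vision.get_calibration(name): a dict with "K" (3x3 intrinsics, pixels), "dist" ([k1, k2, p1, p2, k3] as OpenCV has them; the pictures are not rectified), "origin" and "rotation" of the camera in the world. Camera axes: x right, y up, looking along -z (the intrinsics and any distortion apply to the point x, -y, -z); pixel columns grow to the right and rows downward; lengths in mm; the calibration is good to about 2 mm. A picture is of the moment at which its call begins. get_calibration takes no time and is no camera call.
A pose or a line that the arm cannot do raises r.IKError and nothing moves.
- workorder.job_done(): hands the job in; it is judged then, once.
The state is a dict: "t": time; "joint_pos": joint angles; "qvel": joint speeds; "joint_efforts": joint torques, N m; "tcp_pos": TCP position; "orientation": TCP orientation; "ft_force": force on the tool from outside, world axes, zero at the start; "ft_torque": the same for the moment, N m; "gripper_width": finger opening in mm; "grasp_force": force on a finger pad.
Only numpy, scipy, OpenCV 4.12 (cv2) and the standard library are available. Lean on these libraries where they do the work, as an engineer would, in place of code of your own. Each camera call takes 0.05 s, during which the arm holds its last target. There are 200 camera calls.

## Working session

There is one attempt and no reset: what is moved stays moved. The work goes in short steps, each a Python script; the robot and the scene stay as the last script left them, time stands still between calls to the robot, and variables do not carry over. Pictures are saved under pics/ and viewed, at most 14 in all, crops included, and the job is handed in when it is done.

```bash
ls; mkdir -p pics; python3 - <<'E'
from rig import r,kinematics,readout,vision,workorder
import cv2
for n in("top","side"):
    im=vision.read_camera(n); cv2.imwrite(f"pics/{n}0.png",cv2.resize(im[:,:,::-1],(800,600),interpolation=cv2.INTER_CUBIC))
    cv2.imwrite(f"pics/raw_{n}0.png",im[:,:,::-1])
    print(n,vision.get_calibration(n))
print(readout.state())
E
```

```text
pics
top {'K': array([[383.88240923,   0.        , 277.32650138],
       [  0.        , 383.88240923, 210.65295127],
       [  0.        ,   0.        ,   1.        ]]), 'dist': array([-0.09359813,  0.        ,  0.        ,  0.        ,  0.        ]), 'origin': array([ 484.60458283,   15.10060768, 1010.49125968]), 'rotation': array([ 0.07828723, -0.06386699, -1.56062944])}
side {'K': array([[479.03982145,   0.        , 275.33755574],
       [  0.        , 479.03982145, 209.53988466],
       [  0.        ,   0.        ,   1.        ]]), 'dist': array([0.01441241, 0.        , 0.        , 0.        , 0.        ]), 'origin': array([145.83450823, 678.20792511, 825.97259532]), 'rotation': array([ 0.28364011, -1.038909  , -2.45335928])}
{'t': 0.1, 'joint_pos': array([-1.32912124e+00,  1.58973767e-01,  1.59811780e+00,  1.52265596e-05,
        1.38621156e+00, -2.10087245e-01]), 'qvel': array([-0.0004668 , -0.00213321, -0.00255786, -0.00078126,  0.00149589,
       -0.00115084]), 'joint_efforts': array([-2.96736862e-04, -3.96987140e+01, -3.32339537e+01, -2.71493473e-04,
        4.21035744e-03, -8.52945618e-06]), 'tcp_pos': array([ 250.86373799, -516.72822021,  201.11653884]), 'orientation': array([-3.06012114e+00, -7.03220132e-01,  1.89183070e-05]), 'ft_force': array([0.61740991, 0.09919562, 0.48899032]), 'ft_torque': array([-0.00742136, -0.01360876, -0.01325012]), 'grasp_force': 0.0, 'gripper_width': 85.14536630403177}
```

View pics/top0.png

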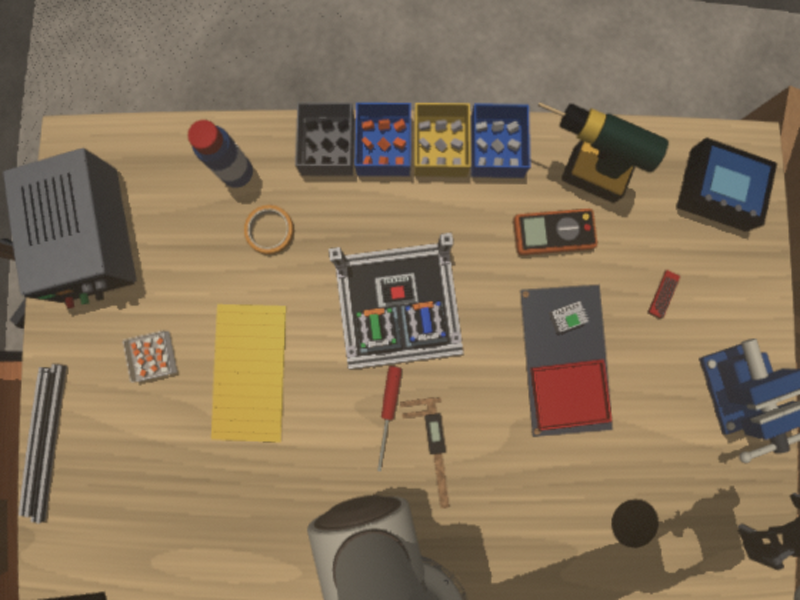

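View pics/side0.png

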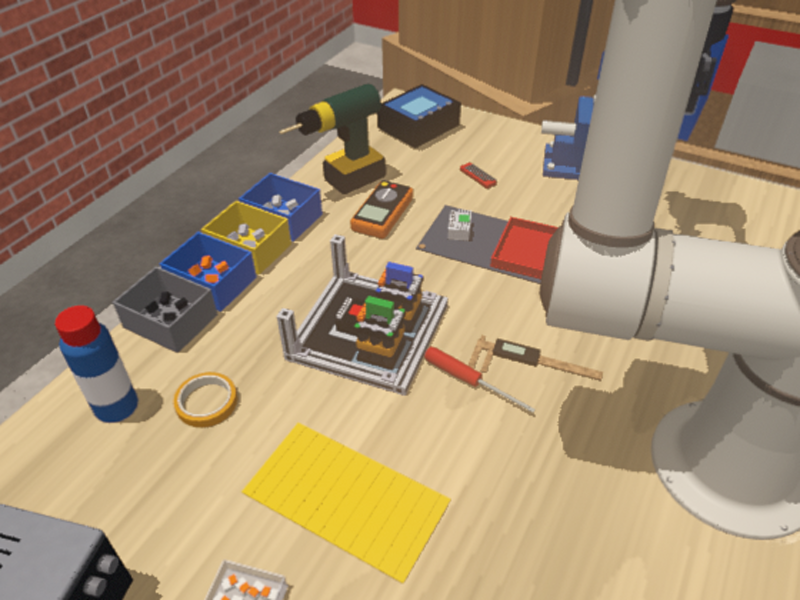

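```bash
cat > crop.py <<'E'
import cv2,numpy as np
def crop(src,out,x0,y0,w,h,s):
    im=cv2.imread(src)[y0:y0+h,x0:x0+w]
    im=cv2.resize(im,None,fx=s,fy=s,interpolation=cv2.INTER_CUBIC)
    for k in range(0,w,10):
        cv2.line(im,(k*s+s//2,0),(k*s+s//2,8),(0,255,255),1); cv2.putText(im,str(x0+k),(k*s-8,18),0,.38,(0,255,255),1)
    for k in range(0,h,10):
        cv2.line(im,(0,k*s+s//2),(8,k*s+s//2),(0,255,255),1); cv2.putText(im,str(y0+k),(10,k*s+6),0,.38,(0,255,255),1)
    cv2.imwrite(out,im)
E
python3 - <<'E'
from crop import crop
crop("pics/raw_top0.png","pics/c1.png",226,158,104,104,5)
crop("pics/raw_top0.png","pics/c2.png",360,194,75,115,5)
crop("pics/raw_side0.png","pics/c3.png",192,160,125,118,5)
E
```

```text
(no output)
```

View pics/c1.png

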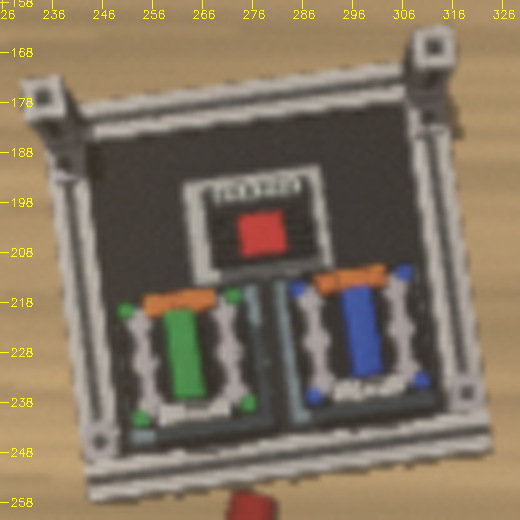

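View pics/c2.png

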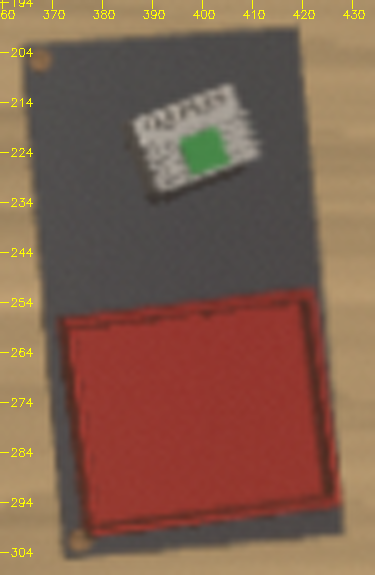

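View pics/c3.png

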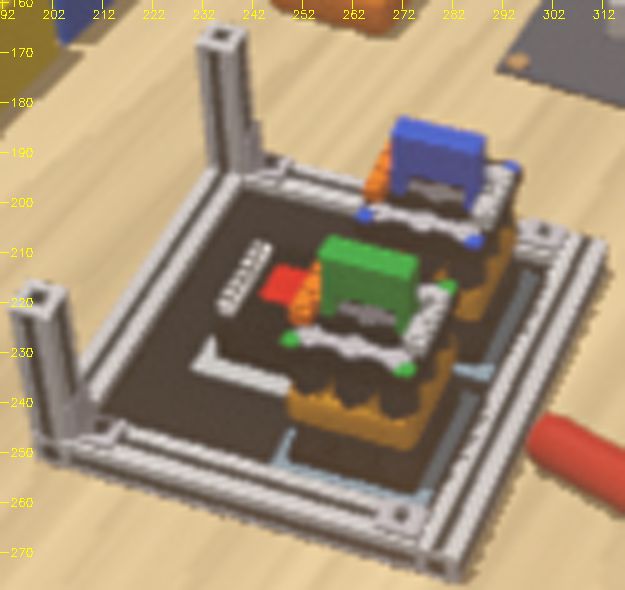

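```bash
cat > geo.py <<'E'
import numpy as np,cv2
from scipy.spatial.transform import Rotation as R
from scipy.optimize import least_squares
from rig import vision
C={n:vision.get_calibration(n) for n in("top","side")}
def proj(n,P):
    c=C[n]; p=(np.atleast_2d(P)-c["origin"])@R.from_rotvec(c["rotation"]).as_matrix()
    p=p*[1,-1,-1]
    return cv2.projectPoints(p.reshape(-1,1,3),np.zeros(3),np.zeros(3),c["K"],c["dist"])[0].reshape(-1,2)
def place(q,L):
    L=np.atleast_2d(L).astype(float); c,s=np.cos(q[2]),np.sin(q[2])
    return np.c_[q[0]+c*L[:,0]-s*L[:,1],q[1]+s*L[:,0]+c*L[:,1],L[:,2]+(q[3] if len(q)>3 else 0)]
def fit(obs,q0):
    # obs: list of (cam,local xyz,pixel)
    def f(q): return np.concatenate([proj(n,place(q,l))[0]-np.array(p) for n,l,p in obs])
    s=least_squares(f,q0,loss="soft_l1"); return s.x,f(s.x).reshape(-1,2)
E
python3 - <<'E'
from geo import *
a=lambda X,Y:(226+(X-2)/5,158+(Y-2)/5)
b=lambda X,Y:(360+(X-2)/5,194+(Y-2)/5)
s=lambda X,Y:(192+(X-2)/5,160+(Y-2)/5)
fr=[("top",(-40,42,122),a(185.5,354)),("top",(-40,-42,122),a(362,332)),
("top",(93,95,100),a(42,98)),("top",(93,-95,100),a(433,47)),("top",(-103,105,20),a(92,500)),("top",(-103,-105,20),a(490,448)),
("side",(-40,42,122),s(369,256)),("side",(-40,-42,122),s(440,136)),("side",(93,95,100),s(40,300)),("side",(93,-95,100),s(222,38)),
("side",(-103,105,20),s(458,562)),("side",(-103,-105,20),s(605,240))]
np.set_printoptions(precision=2,suppress=True)
for nm,o in(("both",fr),("top",fr[:6]),("side",fr[6:])):
    q,e=fit(o,[540,0,0]); print(nm,q,np.degrees(q[2])); print(e.tolist() if nm=="both" else "")
q,_=fit(fr,[540,0,0])
print("sticker pred",proj("top",place(q,[28,0,42]))*1,"obs",a(263,234))
k=[(20,28,32),(20,-28,32),(-20,-28,32),(-20,28,32)]
q,e=fit([("top",l,b(*p)) for l,p in zip(np.array(k)+[0,0,3],[(138,118),(233,84),(260,155),(162,190)])],[550,-250,.3]);print("new",q,e)
k=[(56,66,25),(56,-66,25),(-56,-66,25),(-56,66,25)]
q,e=fit([("top",l,b(*p)) for l,p in zip(k,[(58,318),(315,288),(340,505),(88,537)])],[450,-250,.1]);print("bin",q,e)
k=[(125,65,3),(125,-65,3),(-125,-65,3),(-125,65,3)]
q,e=fit([("top",l,np.array(p)*.7-.15) for l,p in zip(k,[(217,305),(285,307),(281,441),(212,440)])],[450,250,0]);print("mat",q,e)
E
```

```text
both [568.81  21.6    0.14] 8.097717327442314
[[-0.1789335558544849, 0.1937659754136689], [0.4683959361848906, -0.1917945374414387], [0.07982496250741633, -0.08941168174249015], [0.07488082329587087, -0.2567062011115695], [-0.7444003191793058, 0.24606048027720817], [0.6247194930822957, -0.1535424445270337], [0.22614716421691128, 0.3680207026298774], [0.04007543321455387, -0.24070111888684664], [-0.5631498094074061, 0.0538348383761047], [-0.2673915734725085, -0.0060060051709456275], [0.024259084818822885, -0.14481921081289784], [0.6362755422736655, 0.47783068809954443]]
top [568.7   21.78   0.14] 8.026124785497721

side [568.99  21.35   0.14] 8.166932148029247

sticker pred [[276.97 201.25]] obs (278.2, 204.4)
new [ 549.44 -288.31    0.34] [[-0.71 -0.07]
 [ 0.4  -0.36]
 [ 0.39  0.12]
 [-0.15  0.29]]
bin [ 408.68 -291.01    0.12] [[ 0.69 -0.02]
 [-0.65  0.03]
 [-0.08  0.02]
 [ 0.04 -0.03]]
mat [441.04 296.43  -0.01] [[-0.26 -0.18]
 [ 0.24 -0.81]
 [ 0.26  0.94]
 [-0.25  0.09]]
```

```bash
cat > rob.py <<'E'
import numpy as np
from scipy.spatial.transform import Rotation as R
from rig import r,kinematics,readout,vision,workorder
F=(568.8,21.6,0.1413); NEW=(549.4,-288.3,.34); BIN=(408.7,-291.,.12); MAT=(441.,296.4,-.01)
def at(q,x,y): c,s=np.cos(q[2]),np.sin(q[2]); return q[0]+c*x-s*y,q[1]+s*x+c*y
def rv(a): 
    best=None
    for k in(-1,0,1):
        yield (R.from_euler("z",a+k*np.pi)*R.from_euler("x",np.pi)).as_rotvec()
def orient(x,y,z,a):
    c=[]
    for o in rv(a):
        q=kinematics.inverse_kinematics([x,y,z],o)
        if q is not None: c.append((abs(q[5]),o))
    return min(c,key=lambda t:t[0])[1]
def over(x,y,z,a): r.move_ptp([x,y,z],orient(x,y,z,a))
def st(m):
    s=readout.state(); print(m,"t%.1f"%s["t"],s["tcp_pos"].round(1),"w%.1f g%.0f"%(s["gripper_width"],s["grasp_force"]),"F",s["ft_force"].round(1)); return s
def pick(x,y,a,z,hover,lift,force):
    over(x,y,hover,a); r.movel([x,y,z],150); st("at"); r.grab(force); st("grab"); r.movel([x,y,lift],150); return st("lift")
def put(x,y,a,z,hover,up,N=5):
    over(x,y,hover,a); r.movel([x,y,z+12],150); c=r.movel([x,y,z-5],25,contact_N=N); st(f"down {c} want{z}"); 
    r.open_jaws(); r.movel([x,y,up],150); return st("away")
E
python3 - <<'E'
from rob import *
g=at(F,-40,42); pick(*g,F[2],95,160,185,60)
m=at(MAT,-58,0); put(*m,MAT[2],88,185,170)
import cv2; cv2.imwrite("pics/raw_t1.png",vision.read_camera("top")[:,:,::-1]); cv2.imwrite("pics/side1.png",cv2.resize(vision.read_camera("side")[:,:,::-1],(800,600)))
E
```

```text
at t3.0 [523.8  57.3  95.6] w85.2 g0 F [ 0.2 -0.9  1.1]
grab t3.7 [523.3  57.6  95. ] w0.1 g0 F [-0.5 -0.   0.4]
lift t4.5 [522.6  57.6 184. ] w-0.3 g0 F [-0.3 -0.2  0. ]
down False want88 t8.1 [383.1 297.   83.1] w-0.2 g0 F [-0.5 -0.3 -0.6]
away t9.7 [382.4 296.7 169. ] w85.4 g0 F [-0.3  0.7 -0.6]
```

View pics/side1.png

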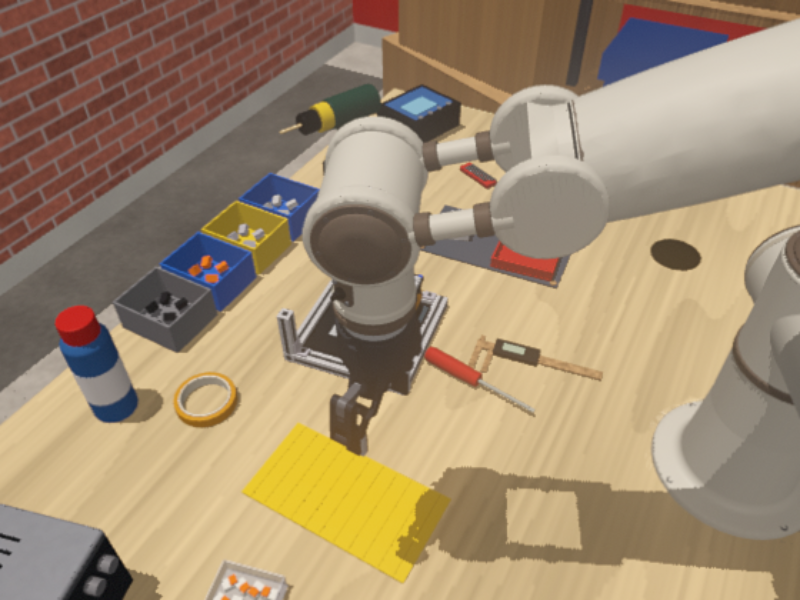

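```bash
python3 - <<'E'
from geo import *
for n in("top","side"): print(n,proj(n,[[382.4,296.7,169],[382.4,296.7,182],[*[523.5,57.5],122]])/.7)
im=cv2.imread("pics/raw_t1.png"); cv2.imwrite("pics/t1.png",cv2.resize(im,(800,600),interpolation=cv2.INTER_CUBIC))
E
```

```text
top [[217.31561645 415.05110865]
 [214.48708203 416.03090763]
 [375.06188413 326.43210874]]
side [[380.88515818 441.84071807]
 [380.61548528 435.17651285]
 [379.35816486 301.60075972]]
```

View pics/t1.png

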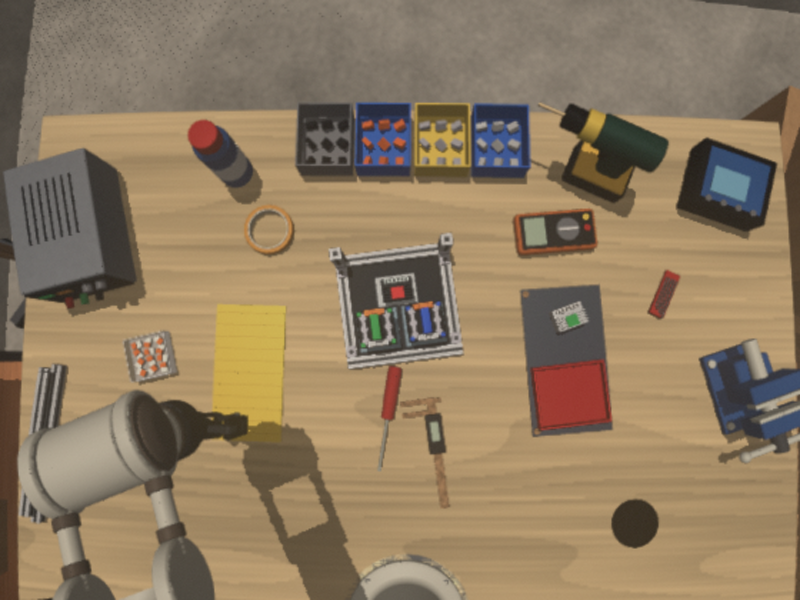

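```bash
python3 - <<'E'
from geo import *
from rob import readout
print(readout.state()["orientation"],readout.state()["joint_pos"])
P=[[382.4+dx,296.7+dy,182] for dy in(-57,-42,42,57) for dx in(-11,11)]
for n in("top","side"): print(n,(proj(n,P)/.7).round().tolist())
from crop import crop
crop("pics/raw_t1.png","pics/c4.png",110,260,80,60,7)
im=cv2.imread("pics/side1.png")[330:480,270:470]; cv2.imwrite("pics/c5.png",cv2.resize(im,None,fx=4,fy=4))
E
```

```text
[-1.57972919e-02 -3.13891411e+00  1.80159625e-03] [ 4.09522150e-01 -5.10921601e-02  1.88290416e+00  1.23966171e-05
  1.31265780e+00 -1.15121199e+00]
top [[251.0, 424.0], [252.0, 410.0], [242.0, 424.0], [242.0, 409.0], [187.0, 423.0], [188.0, 408.0], [178.0, 422.0], [178.0, 408.0]]
side [[413.0, 403.0], [397.0, 396.0], [407.0, 412.0], [390.0, 405.0], [370.0, 468.0], [353.0, 459.0], [363.0, 479.0], [345.0, 470.0]]
```

View pics/c5.png

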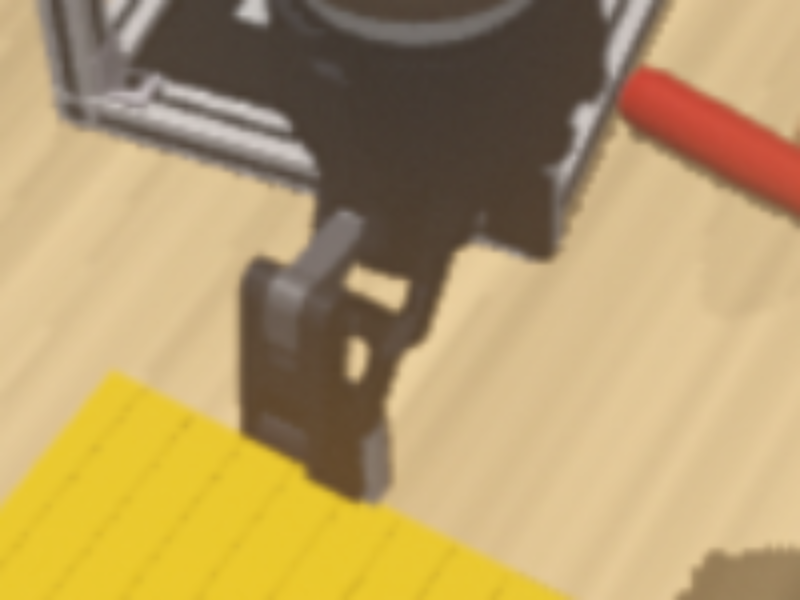

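The finger tips appear about 18 px higher in the picture than the reported TCP predicts, so the closed fingers passed above the handle. I'll check this with a gentle touch on the bare bench and pictures of the shut fingers.

```bash
python3 - <<'E'
from rob import *
from geo import proj
import cv2
x,y=400,185
r.grab(20); over(x,y,80,0); c=r.movel([x,y,-1],40,contact_N=4); s=st(f"touch {c}")
p=s["tcp_pos"]
for n,w in(("top",(57,42)),("side",(57,42))):
    im=vision.read_camera(n)[:,:,::-1]; u=proj(n,p)[0]; print(n,u)
    cv2.imwrite(f"pics/raw_k{n}.png",im)
    a,b=(u-[35,30]).astype(int); cv2.imwrite(f"pics/k{n}.png",cv2.resize(im[max(b-25,0):b+65,max(a-10,0):a+80],None,fx=4,fy=4)); print("crop org",a-10,b-25)
a,b=cv2.imread("pics/ktop.png"),cv2.imread("pics/kside.png"); cv2.imwrite("pics/k.png",cv2.hconcat([a,b]))
E
```

```text
touch False t13.3 [400.2 185.   -0.8] w-0.4 g0 F [-1.1  0.1 -0.1]
top [215.59284329 277.07798339]
crop org 170 222
side [288.3383336  313.17231475]
crop org 243 258
```

View pics/k.png

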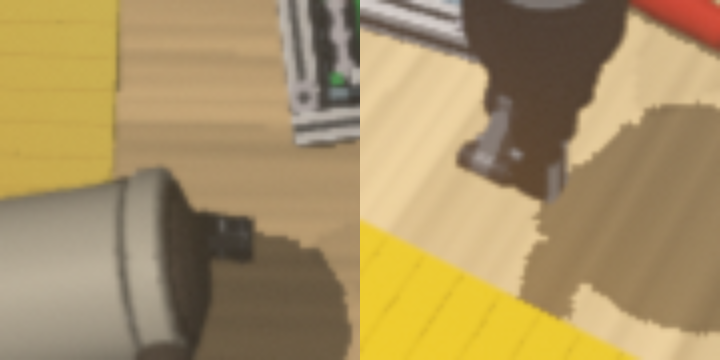

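```bash
python3 - <<'E'
from rob import *
x,y=400,185
c=r.movel([x,y,-40],20,contact_N=4); s=st(f"touch {c}")
r.movel([x,y,s["tcp_pos"][2]+8],40)
c=r.movel([x,y,-40],6,contact_N=3); s=st(f"touch {c}")
r.movel([x,y,60],150)
E
```

```text
touch True t14.7 [399.9 185.  -29.3] w-0.0 g3 F [-1.7 -1.3  6.1]
touch True t16.6 [400.  185.  -29.3] w0.2 g2 F [-1.7 -0.5  4.4]
```

```bash
python3 - <<'E'
from rob import *
from geo import proj
import cv2
print(proj("top",[[400,185,28.5],[400,170,28.5],[400,185,60]]),proj("side",[[400,185,28.5],[400,200,28.5],[411,185,28.5]]))
s=readout.state(); print(s["orientation"],s["joint_pos"])
x,y=400,185
r.movel([x,y,-28],150); st("low")
o=[]
for n in("top","side"):
    im=vision.read_camera(n)[:,:,::-1]; cv2.imwrite(f"pics/raw_m{n}.png",im)
    x0,y0=(185,245) if n=="top" else (255,275)
    o.append(cv2.resize(im[y0:y0+60,x0:x0+60],None,fx=6,fy=6,interpolation=cv2.INTER_CUBIC))
cv2.imwrite("pics/m.png",cv2.hconcat(o)); print(proj("top",[400,185,0]),proj("side",[400,185,0]))
r.movel([x,y,100],150)
E
```

```text
[[213.66718219 278.09675373]
 [219.52380617 278.18794111]
 [211.4504313  279.16931295]] [[288.55775436 304.78678115]
 [284.98380202 310.39201015]
 [283.68633596 302.57071157]]
[ 2.14603005e-05 -3.13686956e+00  1.15417226e-03] [ 1.57662956e-01 -2.18974016e-02  2.09070255e+00  1.67601679e-05
  1.07756734e+00 -1.41315502e+00]
low t18.1 [399.  184.8 -29. ] w0.3 g0 F [ 0.1 -0.   0.3]
[[215.55439262 277.18340517]] [[288.44146001 312.9766772 ]]
```

View pics/m.png

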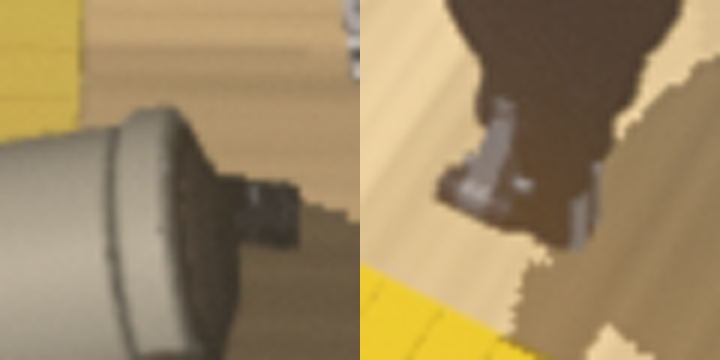

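```bash
python3 - <<'E'
from rob import *
from geo import proj
import cv2
x,y,z=400,300,170; over(x,y,z,np.radians(122)-np.pi)
rows=[]
for k in("shut","open"):
    if k=="open": r.open_jaws()
    s=st(k); T=R.from_rotvec(s["orientation"]).as_matrix(); p=s["tcp_pos"]; o=[]
    for n in("top","side"):
        im=vision.read_camera(n)[:,:,::-1]; u=proj(n,[p,p-T[:,2]*73,p+T[:,1]*42.5-13*T[:,2],p-T[:,1]*42.5-13*T[:,2]])
        c=u[:2].mean(0).astype(int); x0,y0=c-[40,30]
        cr=cv2.resize(im[y0:y0+60,x0:x0+80],None,fx=5,fy=5,interpolation=cv2.INTER_CUBIC)
        cr=cv2.convertScaleAbs(cr,alpha=1.6,beta=20)
        v=((u-[x0,y0])*5+2).astype(int); print(n,(x0,y0),v.tolist())
        cv2.line(cr,v[0].tolist(),v[1].tolist(),(255,0,255),1)
        for q in v[2:]: cv2.circle(cr,q.tolist(),4,(255,255,0),1)
        o.append(cr)
    rows.append(cv2.hconcat(o))
cv2.imwrite("pics/n.png",cv2.vconcat(rows))
E
```

```text
shut t20.4 [399.6 299.6 169.1] w-0.0 g0 F [ 0.4  0.1 -0.2]
top (np.int64(104), np.int64(254)) [[237, 145], [176, 162], [179, 63], [275, 233]]
side (np.int64(215), np.int64(262)) [[210, 223], [200, 84], [76, 206], [339, 193]]
open t21.3 [400. 300. 170.] w85.3 g0 F [-1.1 -0.3  0.2]
top (np.int64(104), np.int64(254)) [[235, 144], [175, 161], [177, 62], [274, 232]]
side (np.int64(215), np.int64(262)) [[208, 222], [199, 83], [74, 205], [338, 192]]
```

View pics/n.png

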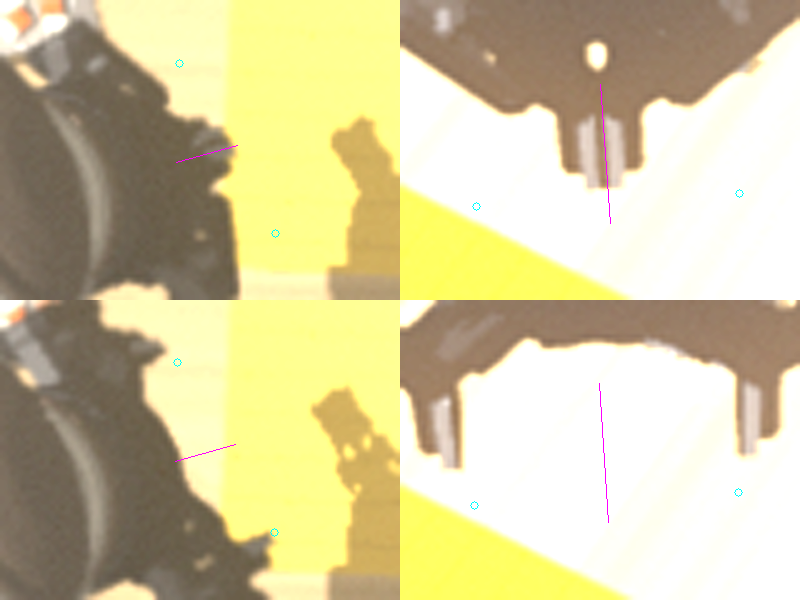

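```bash
python3 - <<'E'
from rob import *
r.grab(20)
rot=lambda a:(R.from_euler("z",a)*R.from_euler("x",np.pi)).as_rotvec()
S=at(F,28,150); E=at(F,28,85)
n=np.array([-np.sin(F[2]),np.cos(F[2])])
for d in(0,180,90,-90):
    a=F[2]+np.radians(d)
    q=kinematics.inverse_kinematics([*S,30],rot(a))
    if q is None: print(d,"no ik"); continue
    try:
        r.move_ptp([*S,30],rot(a)); r.movel([*S,-20],150)
        c=r.movel([*E,-20],40,contact_N=4); s=st(f"{d} {c}")
        print("   frame y of TCP %.1f"%((s["tcp_pos"][:2]-np.array(F[:2]))@n))
        r.movel([*S,-20],150); r.movel([*S,30],150)
    except Exception as ex: print(d,repr(ex))
E
```

```text
0 True t25.0 [580.  141.3 -20.2] w-0.1 g2 F [1.4 3.9 2.7]
   frame y of TCP 116.9
180 True t29.9 [580.  141.3 -20.2] w-0.1 g2 F [0.3 3.4 1.9]
   frame y of TCP 116.9
90 True t33.6 [579.7 141.7 -20.3] w0.1 g0 F [0.3 2.2 1.1]
   frame y of TCP 117.4
-90 no ik
```

Half-turn probes agree, so there is no lateral tool error, but the real tips are 29 mm above the reported TCP. I'll apply that height correction and retry green.

```bash
sed -i 's/^def at/DZ=-29\ndef at/' rob.py; python3 - <<'E'
from rob import *
r.open_jaws()
g=at(F,-40,42)
over(*g,140,F[2]); c=r.movel([*g,95+DZ],80,contact_N=6); st(f"at {c}")
r.grab(60); s=st("grab")
if not c and 10<s["gripper_width"]<18:
    r.movel([*g,170],120); st("lift")
    put(*at(MAT,-58,0),MAT[2],88+DZ,150,140)
E
```

```text
at False t37.5 [523.9  57.5  66.7] w85.2 g0 F [0.8 0.7 0.7]
grab t38.2 [523.4  57.4  66.1] w13.0 g60 F [-0.5 -1.4  0.4]
lift t39.2 [522.4  57.7 168.7] w13.0 g59 F [-0.3 -0.6 -5.3]
down True want59 t42.5 [383.4 297.4  59.1] w12.8 g61 F [-0.9  0.6  3.8]
away t43.9 [382.4 296.7 139.1] w85.2 g0 F [-1.3 -0.   0.2]
```

```bash
python3 - <<'E'
from rob import *
import cv2
g=at(F,-40,-42)
over(*g,140,F[2]); c=r.movel([*g,95+DZ],80,contact_N=6); r.grab(60); s=st(f"grab {c}")
if not c and 10<s["gripper_width"]<18:
    r.movel([*g,170],120); st("lift")
    put(*at(MAT,58,0),MAT[2],88+DZ,150,140)
o=at(F,28,0); over(*o,100,F[2])
a=[cv2.resize(vision.read_camera(n)[:,:,::-1],(400,300),interpolation=cv2.INTER_AREA) for n in("side",)]
side=vision.read_camera("side")[:,:,::-1]; cv2.imwrite("pics/raw_s2.png",side); cv2.imwrite("pics/s2.png",cv2.resize(side[130:420,130:430],(620,600)))
E
```

```text
grab False t47.6 [535.3 -25.8  66.2] w13.3 g59 F [-0.4 -1.   1.6]
lift t48.6 [534.2 -25.4 168.7] w12.8 g58 F [-0.6  0.  -6.1]
down True want59 t51.9 [499.5 296.1  59.2] w13.0 g60 F [0.8 1.8 4.5]
away t53.3 [498.4 295.6 139. ] w85.4 g0 F [ 0.9  0.  -0.1]
```

View pics/s2.png

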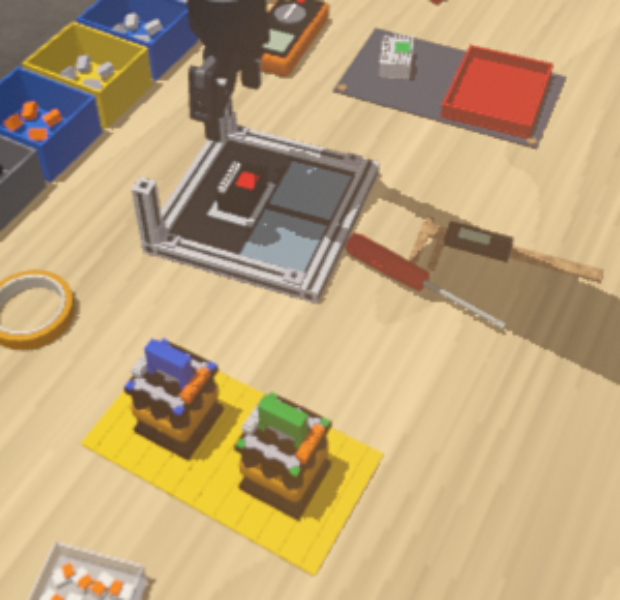

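Both modules stand on the mat, at about (170,400) and (285,455) in the crop. They are turned by 180°, which the inverse move back will undo. The controller is clear of everything, so it is next.

```bash
python3 - <<'E'
from rob import *
o=at(F,28,0); z=9+DZ
over(*o,60,F[2]); c=r.movel([*o,z],80,contact_N=6); st(f"at {c}"); r.grab(40); s=st("grab")
if not c and 52<s["gripper_width"]<60:
    r.movel([*o,70],120); st("lift")
    put(*BIN[:2],BIN[2]+.5,z-3,60,60)
E
```

```text
at False t57.0 [597.2  25.4 -19.3] w85.1 g0 F [-0.3  0.4 -0.1]
grab t57.3 [597.2  25.4 -19.2] w55.2 g44 F [-0.2 -0.8  3.6]
lift t58.2 [595.6  25.7  68.9] w55.6 g43 F [-0.2  0.2 -1.8]
down True want-23 t60.8 [ 408.9 -291.3  -22.4] w55.2 g44 F [-1.3  0.   4. ]
away t61.9 [ 408.2 -290.5   59.2] w85.6 g0 F [-0.3 -0.  -0.1]
```

```bash
python3 - <<'E'
from rob import *
import cv2
from geo import proj,place
rot=lambda a:(R.from_euler("z",a)*R.from_euler("x",np.pi)).as_rotvec()
o=at(F,28,0); n=NEW[:2]; z=2+DZ
c=[]
for k in(-1,0,1):
    qs=[kinematics.inverse_kinematics([*p,60],rot(a+k*np.pi)) for p,a in((n,NEW[2]),(o,F[2]))]
    if all(q is not None for q in qs): c.append((max(abs(q[5]) for q in qs),k))
print(c); k=min(c)[1]*np.pi
r.move_ptp([*n,60],rot(NEW[2]+k)); c=r.movel([*n,z],80,contact_N=6); st(f"at {c}"); r.grab(40); s=st("grab")
if not c and 52<s["gripper_width"]<60:
    r.movel([*n,70],120); st("lift")
    r.move_ptp([*o,40],rot(F[2]+k)); r.movel([*o,z+7+12],120); c=r.movel([*o,z+7-4],25,contact_N=5); st(f"down {c} want {z+7}")
    r.open_jaws(); r.movel([*o,80],150)
g=at(MAT,58,0); over(*g,140,MAT[2]); st("over blue")
t=vision.read_camera("top")[:,:,::-1]; cv2.imwrite("pics/raw_t3.png",t)
from crop import crop
crop("pics/raw_t3.png","pics/a.png",226,158,104,104,4); crop("pics/raw_t3.png","pics/b.png",360,194,75,104,4)
cv2.imwrite("pics/t3.png",cv2.hconcat([cv2.imread("pics/a.png"),cv2.imread("pics/b.png")]))
print("pred corners",((proj("top",place(F,[(48,28,42),(48,-28,42),(8,-28,42),(8,28,42),(20,0,42)]))-[226,158])*4+2).round().tolist())
E
```

```text
[(np.float64(2.5885212132942717), -1), (np.float64(1.2701009725147845), 0), (np.float64(2.5885212132942717), 1)]
at False t63.7 [ 550.  -288.7  -26.2] w85.2 g0 F [ 0.5 -0.2  0.4]
grab t64.1 [ 550.  -288.7  -26.3] w55.0 g44 F [ 0.1 -1.6  3.7]
lift t65.0 [ 548.7 -287.7   68.8] w55.3 g43 F [ 0.3 -0.2 -2.2]
down True want -20 t67.3 [596.9  25.6 -19.4] w55.6 g44 F [-0.3  0.2  3.4]
over blue t70.7 [499.  295.5 139.7] w85.4 g0 F [-0.4 -0.5 -0.2]
pred corners [[158.0, 150.0], [245.0, 138.0], [254.0, 200.0], [166.0, 212.0], [208.0, 187.0]]
```

View pics/t3.png

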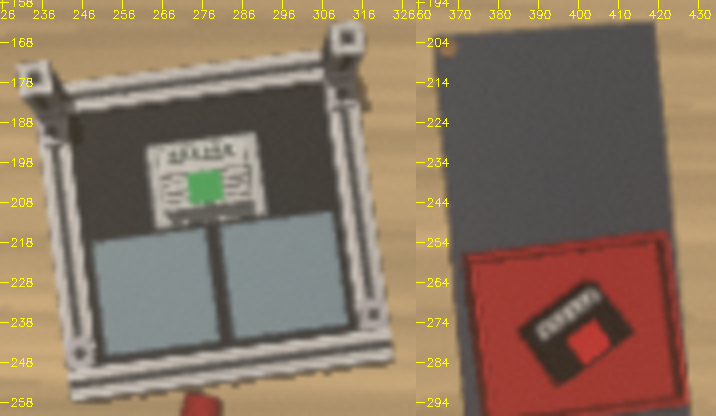

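The silver controller sits on its pad with its sockets to +x, and the black one lies flat in the bin. I'll compare the sticker centroids numerically for fine position.

```bash
python3 - <<'E'
import cv2,numpy as np
from geo import *
def cen(f,x0,y0,x1,y1,ch):
    im=cv2.imread(f).astype(float)[y0:y1,x0:x1]; o=[c for c in range(3) if c!=ch]
    w=np.clip(im[:,:,ch]-im[:,:,o].max(2)-25,0,None); yy,xx=np.mgrid[y0:y1,x0:x1]; return (w*xx).sum()/w.sum(),(w*yy).sum()/w.sum()
F=np.array([568.8,21.6,.1413])
def loc(u,z,q): # local coords of pixel at height z
    s=least_squares(lambda p:proj("top",place(q,[p[0],p[1],z]))[0]-u,[0,0]).x; return s.round(1)
print("old in frame",loc(cen("pics/raw_top0.png",268,192,290,212,2),42,F))
print("new in frame",loc(cen("pics/raw_t3.png",268,192,290,212,1),42,F))
print("new on mat",loc(cen("pics/raw_top0.png",390,214,412,232,1),35,np.array([549.4,-288.3,.34])))
E
```

```text
old in frame [20.1 -1.3]
new in frame [20.4  1.5]
new on mat [-7.8 -0.3]
```

```bash
python3 - <<'E'
from geo import *
F=np.array([568.8,21.6,.1413])
b=lambda X,Y:np.array((226+(X-2)/4,158+(Y-2)/4))
loc=lambda u,z:least_squares(lambda p:proj("top",place(F,[p[0],p[1],z]))[0]-u,[0,0]).x.round(1)
for p in((207,214),(220,212),(220,343),(231,341),(92,242),(333,211),(348,327),(104,356)): print(p,loc(b(*p),11))
for p in((148,147),(254,133),(265,212),(157,228)): print("pad",p,loc(b(*p),11),loc(b(*p),42))
E
```

```text
(207, 214) [6.1 2.5]
(220, 212) [ 6.3 -6.1]
(220, 343) [-78.4   5.2]
(231, 341) [-78.   -2.1]
(92, 242) [-2.2 79.4]
(333, 211) [ -2.9 -79.4]
(348, 327) [-79.1 -78.6]
(104, 356) [-76.8  80.9]
pad (148, 147) [55.  35.1] [50.7 34.2]
pad (254, 133) [ 54.9 -35.1] [ 50.6 -33.9]
pad (265, 212) [  2.4 -35.3] [ -0.3 -34. ]
pad (157, 228) [ 1.3 36.1] [-1.4 35.1]
```

```bash
python3 - <<'E'
from rob import *
import cv2
rot=lambda a:(R.from_euler("z",a)*R.from_euler("x",np.pi)).as_rotvec()
o=at(F,28,0); o2=at(F,28,-2); z=-20
r.move_ptp([*o,40],rot(F[2])); r.movel([*o,z],100); r.grab(30); s=st("grab")
r.movel([*o,z+6],60); r.movel([*o2,z+6],60); c=r.movel([*o2,z-4],20,contact_N=5); st(f"down {c}")
r.open_jaws(); r.movel([*o2,80],150)
m=at(MAT,58,0); g=at(F,-40,-44)
over(*m,140,MAT[2]); s1=st("over blue")
t=vision.read_camera("top")[:,:,::-1]; cv2.imwrite("pics/raw_t4.png",t)
c=r.movel([*m,88+DZ],80,contact_N=6); r.grab(60); s=st(f"grab {c}")
if not c and 10<s["gripper_width"]<18:
    r.movel([*m,140],120)
    print("turn",np.degrees((R.from_rotvec(orient(*g,140,F[2]))*R.from_rotvec(s1["orientation"]).inv()).as_rotvec()).round(1))
    put(*g,F[2],95+DZ,130,130)
E
python3 - <<'E'
import cv2
exec(open('/dev/null').read())
from geo import *
im=cv2.imread("pics/raw_t4.png").astype(float)[192:212,268:290]
w=np.clip(im[:,:,1]-im[:,:,[0,2]].max(2)-25,0,None); yy,xx=np.mgrid[192:212,268:290]; u=np.array([(w*xx).sum(),(w*yy).sum()])/w.sum()
F=np.array([568.8,21.6,.1413]); print("new in frame",least_squares(lambda p:proj("top",place(F,[p[0],p[1],42]))[0]-u,[0,0]).x)
E
```

```text
grab t74.0 [597.4  25.5 -19. ] w55.7 g33 F [-1.1  0.1  4.3]
down True t74.9 [597.   23.6 -19.1] w55.5 g34 F [-0.1  0.3  4.2]
over blue t78.2 [499.  295.5 139.7] w85.6 g0 F [ 0.6  0.7 -0.1]
grab False t80.1 [499.3 296.1  59.2] w12.8 g59 F [1.1 2.2 0.3]
turn [  -0.    -0.  -171.3]
down True want66 t84.0 [535.7 -27.8  66.2] w12.6 g60 F [-1.1 -0.2  4.8]
away t85.3 [535.  -27.5 129.4] w85.5 g0 F [-1.  -0.5  0.1]
new in frame [19.96730956 -0.48790805]
```

```bash
python3 - <<'E'
from rob import *
import cv2
from crop import crop
m=at(MAT,-58,0); g=at(F,-40,40)
over(*m,140,MAT[2]); c=r.movel([*m,88+DZ],80,contact_N=6); r.grab(60); s=st(f"grab {c}")
if not c and 10<s["gripper_width"]<18:
    r.movel([*m,140],120); put(*g,F[2],95+DZ,130,140)
r.move_ptp([400,250,200],orient(400,250,200,0)); st("clear")
t=vision.read_camera("top")[:,:,::-1]; cv2.imwrite("pics/raw_t5.png",t); crop("pics/raw_t5.png","pics/a.png",226,158,104,104,4)
cv2.imwrite("pics/b.png",cv2.resize(t[130:330,110:440],None,fx=1.15,fy=1.15)); b=cv2.imread("pics/b.png"); a=cv2.imread("pics/a.png")
b=cv2.copyMakeBorder(b,0,a.shape[0]-b.shape[0],0,0,0); cv2.imwrite("pics/fin.png",cv2.hconcat([a,b[:,:384]]))
E
```

```text
grab False t89.1 [383.2 297.2  59.1] w13.3 g60 F [-0.1  1.3  1.4]
down True want66 t93.0 [524.1  55.3  66.1] w13.0 g60 F [0.6 0.4 4.5]
away t94.4 [523.   55.6 139.2] w85.4 g0 F [-1.   0.8  0.3]
clear t96.6 [400.  249.8 199.7] w85.7 g0 F [0.2 0.1 0.7]
```

View pics/fin.png

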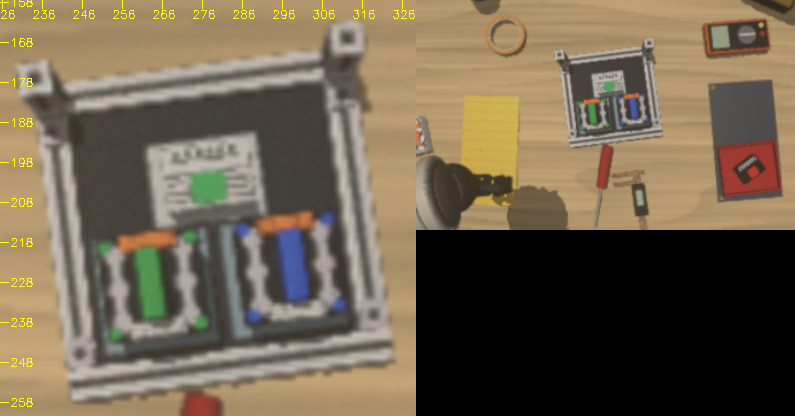

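Everything is in place and the right way round: orange connectors toward the controller, handles at (150,284) and (293,265) in the crop. One numeric check of the handles against the start picture before handing in.

```bash
python3 - <<'E'
import cv2,numpy as np
def cen(f,x0,y0,x1,y1,ch):
    im=cv2.imread(f).astype(float)[y0:y1,x0:x1]; o=[c for c in range(3) if c!=ch]
    w=np.clip(im[:,:,ch]-im[:,:,o].max(2)-25,0,None); yy,xx=np.mgrid[y0:y1,x0:x1]; return np.round([(w*xx).sum()/w.sum(),(w*yy).sum()/w.sum()],2)
for b in((256,216,270,241,1),(291,212,305,237,0)): print(cen("pics/raw_top0.png",*b),cen("pics/raw_t5.png",*b))
E
```

```text
[262.33 228.41] [263.04 228.27]
[297.92 223.87] [298.82 223.83]
```

```bash
python3 - <<'E'
from rig import workorder
print(workorder.job_done())
E
```

```text
the job is handed in; nothing more can be done
None
```

The job is handed in at about 97 s: the new silver controller is in its place, the failed one lies flat in the red bin, and both modules stand in their own bays the same way round, each about 2 mm from its start position.

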